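# Push the offcut through the bin flap

### The job

Using only the fingertips, slide the pale offcut across the grey feed board and through the green swinging flap until it drops down flat on the floor of the offcut bin, then withdraw so that the flap hangs shut behind it. Only push the offcut, never pick it up, and leave the dark walnut blank, the mallet, the gouge and the wax tin where they are.

Things in the scene. Friction and masses are not known exactly. Their poses are not given: they have to be found in the camera images.
- bin: Fixed plywood offcut bin with a grey feed board in front of it. Origin: on the bench (height 0) straight below the flap's hinge, mid-width; x = feed direction (over the feed board, through the flap, into the bin), y = left of that, z up. An upright wall at x = -6 to 6 mm, top at height 110 mm (the highest part), spans y = +-52 to +-104 mm beside the opening.
- sill (a point): Middle of the feed board's far edge, at the foot of the opening, on its flat top (height 60 mm, bin x = -20 mm). The board runs from here 220 mm back (bin -x) and is 400 mm wide; lips 8 mm thick, 14 mm high along both side edges, none at its near end. The opening is 104 mm wide and 42 mm high, closed by the flap 20 mm beyond the sill, under an 8 mm thick hinge rod.
- bin_floor (a point): Centre of the bin's floor, height 38 mm, 22 mm below the feed board, bin x = 81 mm. The bin is open on top; inside it runs from bin x = -20 (the step down from the sill) to 163 mm and y = +-94 mm; side walls to height 110 mm, far wall to 80 mm.
- flap (a joint): Angle of the green flap, 94 mm wide, 41 mm tall, 5 mm thick, 90 g, hanging from the steel hinge rod that runs along the bin's y at height 106 mm, x = 0. 0 = hanging shut, its lower edge 3 mm above the feed board; grows to 1.5 rad as its lower edge swings into the bin (bin +x) and up. It swings freely, rests on whatever slides under it, opens at a push well under 1 N, and falls shut by its own weight.
- flap_edge (a point): Middle of the flap's lower edge, 43 mm from the hinge axis.
- offcut: Pale wooden offcut with a pencil line on top, a block 100 (its x) x 56 (its y) x 20 mm, about 70 g, loose and lying flat on the feed board, on its left or right side, its x roughly along the feed direction. Origin: centre of its underside.
- blank: Dark walnut blank with a round rosette on top, same 100 x 56 x 20 mm (26 mm with the rosette), lying loose on the other side of the feed board. To be left alone. Origin: centre of its underside.
- mallet: Wooden carver's mallet standing on its head on the bench beside the bin, 210 mm tall, head up to 84 mm in diameter and 100 mm high, handle upwards. To be left alone. Origin: centre of its underside.
- gouge: Carving gouge lying on the bench, 215 mm long, handle 27 mm thick towards its -x. To be left alone. Origin: under it, near the ferrule, on the bench.
- wax_tin: Round blue and steel tin, 64 mm in diameter, 45 mm tall, on the bench. To be left alone. Origin: centre of its underside.

How it is judged:
On the way:
1. the offcut, still up at the sill, holds the flap pushed open (value of joint flap above 0.4 rad and x of offcut in the frame of bin above -0.06 m and z of offcut in the frame of bin above 0.045 m), for 0.1 s.
At the end, for the whole second after the job is handed in: The offcut lies flat (within 0.12 rad) and at rest on the floor of the bin, its origin less than 45 mm above the bench and inside the bin walls, and the flap hangs shut (below 0.1 rad) (x of offcut in the frame of bin between 0.02 and 0.163 m and y of offcut in the frame of bin between -0.094 and 0.094 m and z of offcut in the frame of bin below 0.045 m and angle between the z axis of offcut and the z axis of bin, either way round below 0.12 rad and value of joint flap below 0.1 rad and linear speed of offcut below 0.02 m/s); the robot touches nothing.
It fails at once if the offcut is lifted more than 20 mm above the feed board (z of offcut in the frame of bin above 0.08 m).
It fails at once if the arm or the body of the gripper, not the fingers, pushes the offcut (contact force between offcut and the arm above 2 N).
It fails at once if the walnut blank is moved more than 25 mm (distance of blank from where it was at the start of the episode above 0.025 m).
It fails at once if the mallet, the gouge or the wax tin is moved more than 25 mm (distance of any of mallet, gouge, wax_tin from where it was at the start of the episode above 0.025 m).
It also fails if it takes over 48 s, if anything falls off the work surface, if the arm or the gripper's body presses on something with over 40 N, if the wrist force passes 120 N, or if a joint passes its speed limit or range.

### The arm

A 7-joint arm with a two-finger parallel gripper is mounted at the origin on the work surface. World frame = base frame: x ahead of the robot, y to its left, z up, the work surface at z = 0. Lengths are in m, angles in rad, forces in N, time in s.
With the tool pointing down it reaches from about 0.35 to 0.9 m from the base axis. Payload 8.1 kg.
Tool frame: the origin (TCP) lies at the very end of the fingers, on their centre line; the grasp point (between the pads) lies 19 mm behind it; y points along the fingers, x is the direction in which the jaws open and shut, and the axes are right-handed (so a half turn about y gives the same grasp; the last joint's range is limited). The gripper opens to 92 mm and grips with 3 to 60 N. Pads are 19 mm wide; open, the fingers measure 130 mm over their backs; the gripper's body (75 mm by 190 mm) begins 47 mm behind the grasp point.
Start: joints at [-1.208, 0.434, 0.025, 1.573, -0.012, 1.134, -0.075], TCP at [0.281, 0.558, 0.227] pointing down, gripper open.
Joint ranges: [-2.62, 2.62], [-0.44, 2.09], [-1.27, 1.32], [0.08, 2.57], [-1.32, 4.46], [0.12, 2], [-2.74, 2.74]. Speed limits (rad/s): [2.22, 2.22, 3.01, 3.01, 3.14, 3.14, 3.14].

### API

Orientations are given as a rotation vector (axis times angle).
In Python, from cell import arm, imaging gives the robot as it stands. The module is installed in compiled form; this text tells all that it offers.
- The arm moves only by the tool send_rows, never from a script. Its argument "steps" is a list of rows, each a list of 5 numbers: the opening, from 0 (shut) to 1 (fully open), then the shift along the tool's x, y, z in cm, then the turn about the tool's y in rad. In form: [[jaw, x, y, z, roll], ...]. A call has 1 to 20 rows; each row is the pose to reach, as a shift and turn from the pose commanded when the call began, along the tool's axes at that moment; what a row does not reach only later rows make up. A row lasts 1/8 s, in which the tool goes at most 62.5 mm and 10.7 degrees, less where a joint would pass 70% of its speed; a pose out of reach is approached as far as the arm can. A call with a gripper value outside its range is refused whole. The fingers move at their own pace and stop on an object; "squeeze" is the grip in N (left out, the last holds). Time passes only in rows, so rows that repeat a pose let the fingers close. It gives the time, the measured TCP pose, the force and the opening at its end, in the units of the state.
- arm.observe(): the state, without advancing time (a new reading comes with each control period).
- imaging.get_image(name): name is "scene" or "side" or "wrist"; returns the picture (384x512x3 uint8, blue, green, red); there is no depth.
- imaging.camera_params(name): a dict with "camera_matrix" (3x3 intrinsics, pixels), "position" and "orientation" of the camera in the world; the wrist camera has in their place "mount" (4x4, takes a point from camera to tool coordinates, whose origin is the TCP and whose axes are the tool frame's). Camera axes: x right, y down, z forward; pixel columns grow to the right and rows downward; lengths in m; the calibration is good to about 2 mm. A picture is of the moment at which its call begins: read the wrist's pose just before it. camera_params takes no time and is no camera call.
- arm.sign_off(): hands the job in, once; it reports no verdict.
The state is a dict: "clock": time; "joints": joint angles; "dq": joint speeds; "joint_efforts": joint torques, N m; "position": TCP position; "ee_rot": TCP orientation; "force": force on the tool from outside, world axes, zero at the start; "ft_torque": the same for the moment, N m; "width": opening from 0.0 (shut) to 1.0 (fully open).
Only numpy, scipy, OpenCV 4.12 (cv2) and the standard library are available. Lean on these libraries where they do the work, as an engineer would, in place of code of your own. Each camera call takes 0.05 s, during which the arm holds its last target.

## Working session

There is one attempt and no reset: what is moved stays moved. The work goes in short steps, Python scripts to look and compute and a tool call to move; the robot and the scene stay as the last step left them, time stands still between calls to the robot, and variables do not carry over. Pictures are saved under pics/ and viewed, and the job is handed in when it is done.

Besides the shell and the picture viewer there is one more tool, called after "Request:" in YAML: its name, and indented under it one key for each argument. send_rows: Moves the arm, as the interface text tells. Its arguments: {"type":"object","properties":{"steps":{"type":"array","items":{"type":"array","items":{"type":"number"}}},"squeeze":{"type":"number"}},"required":["steps"]}

```bash
mkdir -p pics
python3 - <<'E'
from cell import arm, imaging
import cv2
s=arm.observe();print(s)
for n in ("scene","side","wrist"):
    cv2.imwrite(f"pics/{n}0.png",imaging.get_image(n)); print(n,imaging.camera_params(n))
E
```

```text
{'clock': 0.0, 'joints': array([-1.20760359,  0.43524012,  0.02499199,  1.57408507, -0.01157932,
        1.13402289, -0.07507086]), 'dq': array([ 0.00118857,  0.00109902,  0.00071405, -0.00034718, -0.0011805 ,
        0.00026532,  0.00137899]), 'joint_efforts': array([-4.83200729e-04, -6.67857814e+01,  9.84119475e-01, -3.14453673e+01,
       -6.06610486e-02,  4.28656884e-02,  1.43563775e-04]), 'position': array([0.28054333, 0.55792197, 0.22593922]), 'ee_rot': array([-1.39528306, -0.85867726,  0.86076212]), 'force': array([-0.68569594, -0.12998032, -0.02833275]), 'ft_torque': array([ 0.04641782, -0.01081687, -0.05922491]), 'width': 1.0012313913221824}
scene {'camera_matrix': array([[419.00449057,   0.        , 256.60695427],
       [  0.        , 419.00449057, 187.092679  ],
       [  0.        ,   0.        ,   1.        ]]), 'position': array([ 1.13504555, -0.34722694,  0.90444638]), 'orientation': array([-2.22139066, -1.17476925,  0.39822567])}
side {'camera_matrix': array([[359.02417645,   0.        , 255.78563591],
       [  0.        , 359.02417645, 191.46470112],
       [  0.        ,   0.        ,   1.        ]]), 'position': array([ 0.24726115, -0.52907075,  0.7653733 ]), 'orientation': array([-2.31726205,  0.64675087, -0.25426219])}
wrist {'camera_matrix': array([[271.34584422,   0.        , 257.01586417],
       [  0.        , 271.34584422, 192.0990367 ],
       [  0.        ,   0.        ,   1.        ]]), 'mount': array([[ 9.99999935e-01, -2.33627798e-04,  2.73925461e-04,
         3.52931005e-04],
       [-3.26799203e-04, -2.69794281e-01,  9.62917930e-01,
        -1.57962109e-01],
       [-1.51060872e-04, -9.62917957e-01, -2.69794340e-01,
         7.29404945e-02],
       [ 0.00000000e+00,  0.00000000e+00,  0.00000000e+00,
         1.00000000e+00]])}
```

View pics/scene0.png

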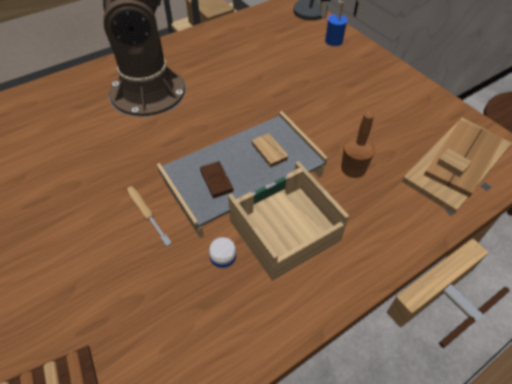

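View pics/side0.png

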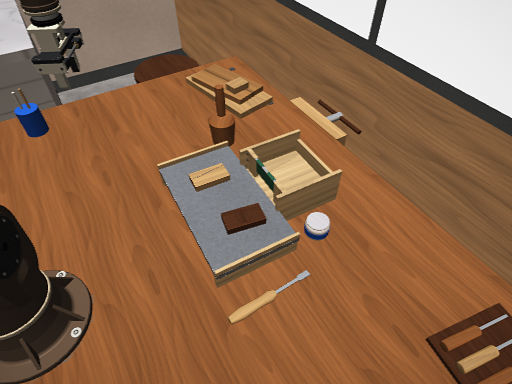

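View pics/wrist0.png

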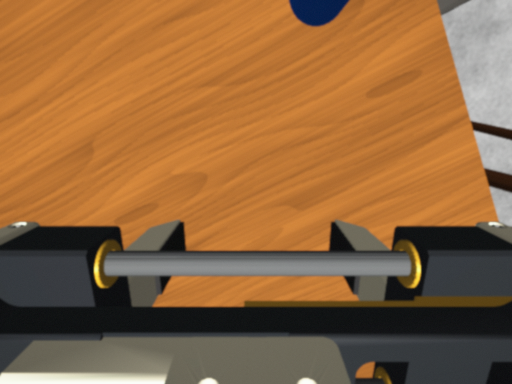

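Run:
```python
import cv2
a=cv2.imread('pics/scene0.png')[105:285,145:375]; cv2.imwrite('pics/sc_c.png',cv2.resize(a,None,fx=3.4,fy=3.2,interpolation=cv2.INTER_CUBIC))
a=cv2.imread('pics/side0.png')[125:285,150:350]; cv2.imwrite('pics/si_c.png',cv2.resize(a,None,fx=4,fy=3.75,interpolation=cv2.INTER_CUBIC))
```

```text
(no output)
```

View pics/sc_c.png

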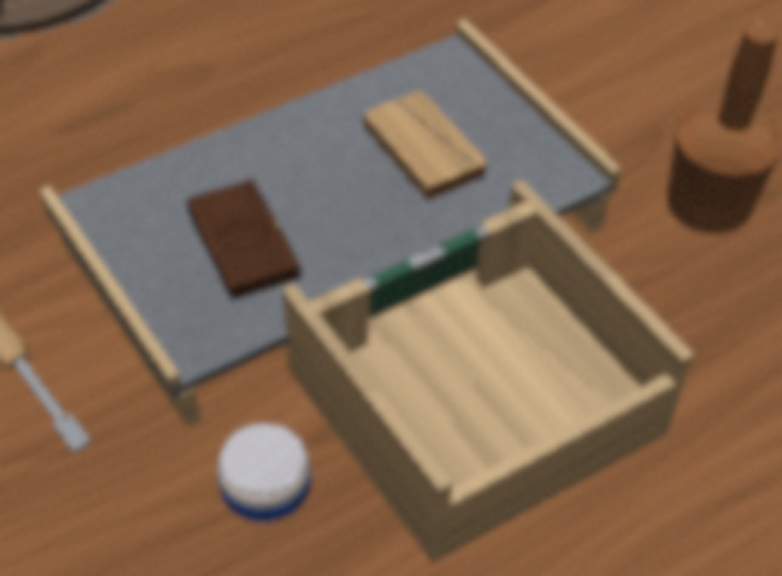

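View pics/si_c.png

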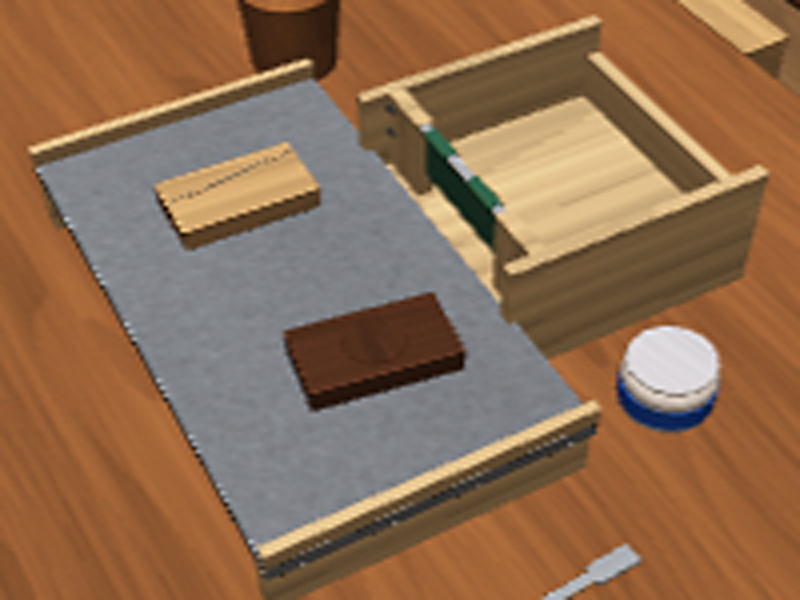

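```bash
cat > h.py <<'E'
import numpy as np
from scipy.spatial.transform import Rotation as R
from scipy.optimize import least_squares
from cell import arm, imaging
P={n:imaging.camera_params(n) for n in("scene","side")}
def proj(n,X):
    p=P[n];c=(np.atleast_2d(X)-p['position'])@R.from_rotvec(p['orientation']).as_matrix()
    u=c@np.array(p['camera_matrix']).T
    return u[:,:2]/u[:,2:]
def ray(n,uv,z):
    p=P[n];d=R.from_rotvec(p['orientation']).as_matrix()@np.linalg.solve(p['camera_matrix'],[*uv,1])
    return p['position']+d*(z-p['position'][2])/d[2]
def sc(u,v):return (145+u/3.4,105+v/3.2)
def si(u,v):return (150+u/4,125+v/3.75)
def b2w(b,X):
    X=np.atleast_2d(X);c,s=np.cos(b[2]),np.sin(b[2])
    return np.c_[b[0]+c*X[:,0]-s*X[:,1],b[1]+s*X[:,0]+c*X[:,1],X[:,2]]
E
python3 - <<'E'
from h import *
for n,uv,z in [("side",si(40,170),.06),("side",si(598,405),.074),("side",si(262,550),.074),("side",si(312,62),.074),("side",si(30,150),.074),
 ("scene",sc(462,22),.074),("scene",sc(615,172),.074),("scene",sc(45,190),.074),("scene",sc(177,378),.074),
 ("scene",sc(368,285),.11),("scene",sc(480,230),.11),("scene",sc(515,185),.11),("scene",sc(288,288),.11),("side",si(360,97),.11)]: print(n,ray(n,uv,z).round(3))
obs=[("side",si(598,405),(-.02,-.2,.074)),("side",si(262,550),(-.24,-.2,.074)),("side",si(312,62),(-.02,.2,.074)),("side",si(30,150),(-.24,.2,.074)),
("scene",sc(462,20),(-.24,.196,.074)),("scene",sc(618,172),(-.02,.2,.074)),("scene",sc(43,190),(-.24,-.2,.074)),("scene",sc(175,380),(-.02,-.2,.074))]
f=lambda b:np.concatenate([(proj(n,b2w(b,X))-uv)[0] for n,uv,X in obs])
r=least_squares(f,[.6,0,0]);print(r.x,r.fun.reshape(-1,2).round(1))
b=r.x;np.save('b.npy',b)
c,s=np.cos(b[2]),np.sin(b[2])
def w2b(X):d=X[:2]-b[:2];return np.round([c*d[0]+s*d[1],-s*d[0]+c*d[1]],4)
print('offcut')
for n,uv in [("side",si(155,187)),("side",si(290,143)),("side",si(320,190)),("side",si(188,235)),("scene",sc(363,110)),("scene",sc(422,90)),("scene",sc(486,165)),("scene",sc(429,187))]:
  X=ray(n,uv,.08);print(n,X.round(3),w2b(X))
print('blank')
for n,uv in [("side",si(284,330)),("side",si(434,293)),("side",si(465,352)),("side",si(312,400)),("scene",sc(187,202)),("scene",sc(252,180)),("scene",sc(298,270)),("scene",sc(233,288))]:
  X=ray(n,uv,.08);print(n,X.round(3),w2b(X))
print('walltop')
for n,uv in [("scene",sc(368,285)),("scene",sc(480,230)),("side",si(360,97))]:
  X=ray(n,uv,.11);print(n,X.round(3),w2b(X))
X=ray("scene",sc(715,215),0);print('mallet',X,w2b(X))
E
```

```text
side [0.397 0.246 0.06 ]
side [ 0.6   -0.146  0.074]
side [ 0.382 -0.136  0.074]
side [0.616 0.244 0.074]
side [0.396 0.255 0.074]
scene [0.4   0.255 0.074]
scene [0.618 0.243 0.074]
scene [ 0.386 -0.138  0.074]
scene [ 0.605 -0.145  0.074]
scene [ 0.631 -0.001  0.11 ]
scene [0.632 0.096 0.11 ]
scene [0.609 0.146 0.11 ]
scene [ 0.602 -0.049  0.11 ]
side [0.606 0.15  0.11 ]
[ 0.63009685  0.05111178 -0.03940647] [[ 1.2  0.2]
 [ 0.8  1.2]
 [-0.7 -1.6]
 [-0.  -1.3]
 [ 0.1  0.1]
 [ 1.5 -1.3]
 [-0.4 -0.6]
 [-1.3 -0.9]]
offcut
side [0.454 0.167 0.08 ] [-0.1807  0.1084]
side [0.555 0.161 0.08 ] [-0.0798  0.1066]
side [0.549 0.105 0.08 ] [-0.0835  0.0511]
side [0.453 0.111 0.08 ] [-0.1796  0.0526]
scene [0.451 0.116 0.08 ] [-0.1811  0.0575]
scene [0.458 0.17  0.08 ] [-0.1765  0.1119]
scene [0.559 0.16  0.08 ] [-0.0754  0.1058]
scene [0.554 0.108 0.08 ] [-0.0784  0.054 ]
blank
side [0.467 0.001 0.08 ] [-0.1611 -0.0566]
side [ 0.563 -0.02   0.08 ] [-0.0641 -0.0732]
side [ 0.553 -0.073  0.08 ] [-0.0724 -0.1268]
side [ 0.455 -0.059  0.08 ] [-0.1709 -0.1165]
scene [ 0.464 -0.055  0.08 ] [-0.1622 -0.1129]
scene [ 0.471 -0.001  0.08 ] [-0.1572 -0.0588]
scene [ 0.571 -0.023  0.08 ] [-0.0566 -0.076 ]
scene [ 0.559 -0.071  0.08 ] [-0.0661 -0.1251]
walltop
scene [ 0.631 -0.001  0.11 ] [ 0.0027 -0.0523]
scene [0.632 0.096 0.11 ] [0.     0.0454]
side [0.606 0.15  0.11 ] [-0.0277  0.0981]
mallet [0.65848327 0.33186022 0.        ] [0.0173 0.2816]
```

```bash
cat >> h.py <<'E'
b=np.array([.6301,.0511,-.0394])
def w2b(X):
    c,s=np.cos(b[2]),np.sin(b[2]);d=np.asarray(X)[:2]-b[:2];return np.round([c*d[0]+s*d[1],-s*d[0]+c*d[1]],4)
def plan(tgt,ang):
    """tgt bin xyz, ang: desired direction of tool x in bin frame; prints the shift in cm and roll, and present state"""
    s=arm.observe();M=R.from_rotvec(s['ee_rot']).as_matrix()
    print('clock',s['clock'],'tcp bin',w2b(s['position']),s['position'].round(4),'w',s['width'],'F',s['force'].round(2))
    print(M.round(3))
    print('shift cm',(M.T@(b2w(b,tgt)[0]-s['position'])*100).round(2))
    d=b2w([0,0,b[2]],[np.cos(ang),np.sin(ang),0])[0]; t=M.T@d
    print('roll',np.arctan2(-t[2],t[0]).round(4))
E
python3 - <<'E'
from h import *
plan((-.13,.138,.2),0);plan((-.13,.138,.2),np.pi);plan((-.13,.138,.2),np.pi/2);
E
```

```text
clock 0.15 tcp bin [-0.3692  0.4928] [0.2806 0.5581 0.2261] w 0.9987320623102433 F [0.52 0.78 0.16]
[[ 0.449 -0.    -0.893]
 [ 0.893 -0.001  0.449]
 [-0.001 -1.    -0.   ]]
shift cm [-22.4    2.65 -36.46]
roll 1.1444
clock 0.15 tcp bin [-0.3692  0.4928] [0.2806 0.5581 0.2261] w 0.9987320623102433 F [0.52 0.78 0.16]
[[ 0.449 -0.    -0.893]
 [ 0.893 -0.001  0.449]
 [-0.001 -1.    -0.   ]]
shift cm [-22.4    2.65 -36.46]
roll -1.9972
clock 0.15 tcp bin [-0.3692  0.4928] [0.2806 0.5581 0.2261] w 0.9987320623102433 F [0.52 0.78 0.16]
[[ 0.449 -0.    -0.893]
 [ 0.893 -0.001  0.449]
 [-0.001 -1.    -0.   ]]
shift cm [-22.4    2.65 -36.46]
roll -0.4264
```

Request:
send_rows:
  steps:
    - [0.6,-3,0,-5,0.16]
    - [0.6,-6,0,-10,0.32]
    - [0.6,-9,0,-15,0.48]
    - [0.6,-12,0,-20,0.64]
    - [0.6,-15,0,-25,0.8]
    - [0.6,-18,0,-29,0.96]
    - [0.6,-20.5,0,-33,1.1]
    - [0.6,-22.4,1.3,-36.5,1.144]
    - [0.6,-22.4,2.6,-36.5,1.144]
    - [0.6,-22.4,2.6,-36.5,1.144]
    - [0.6,-22.4,2.6,-36.5,1.144]

```text
clock: 1.52
position: [0.5056, 0.1957, 0.2009]
ee_rot: [-1.57, 0.029, -0.029]
force: [0.1, 0.9, -0.2]
width: 0.6
```

Run:
```python
from h import *
import cv2
plan((-.13,.138,.067),0)
cv2.imwrite("pics/wrist1.png",imaging.get_image("wrist"))
cv2.imwrite("pics/scene1.png",cv2.resize(imaging.get_image("scene")[60:285,120:420],None,fx=2.6,fy=2.6))
```

```text
clock 1.525 tcp bin [-0.1301  0.1396] [0.5056 0.1957 0.2009] w 0.599725072425324 F [ 0.15  0.91 -0.24]
[[ 0.999 -0.     0.037]
 [-0.037  0.     0.999]
 [-0.    -1.     0.   ]]
shift cm [ 1.000e-02  1.339e+01 -1.600e-01]
roll 0.0027
```

View pics/wrist1.png

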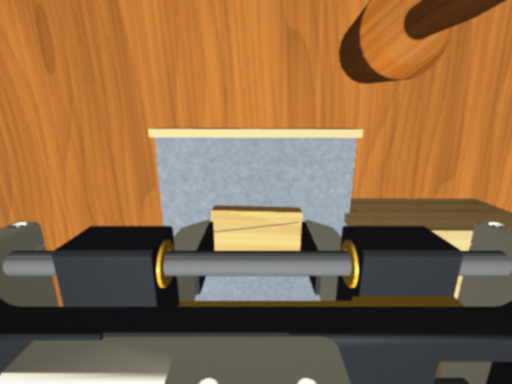

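View pics/scene1.png

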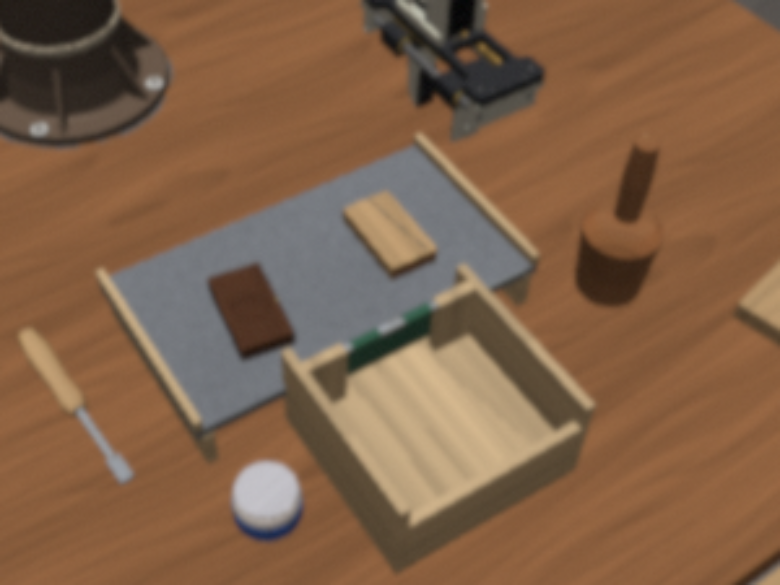

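Request:
send_rows:
  steps:
    - [0.6,0,4,0,0.003]
    - [0.6,0,8,0,0.003]
    - [0.6,0,11,0,0.003]
    - [0.6,0,13,0,0.003]
    - [0.6,0,13.4,0,0.003]
    - [0.6,0,13.4,0,0.003]

```text
clock: 2.38
position: [0.5065, 0.1948, 0.0673]
ee_rot: [-1.57, 0.032, -0.033]
force: [-0.3, -0.9, 0.6]
width: 0.601
```

Run:
```python
from h import *
import cv2
plan((-.13,.04,.067),0)
cv2.imwrite("pics/side2.png",cv2.resize(imaging.get_image("side")[100:285,130:350],None,fx=3.2,fy=3.2))
```

```text
clock 2.375 tcp bin [-0.1292  0.1387] [0.5065 0.1948 0.0673] w 0.6011081450987574 F [-0.26 -0.91  0.6 ]
[[ 0.999  0.001  0.041]
 [-0.041  0.     0.999]
 [ 0.    -1.     0.   ]]
shift cm [-0.06  0.02 -9.87]
roll -0.0021
```

View pics/side2.png

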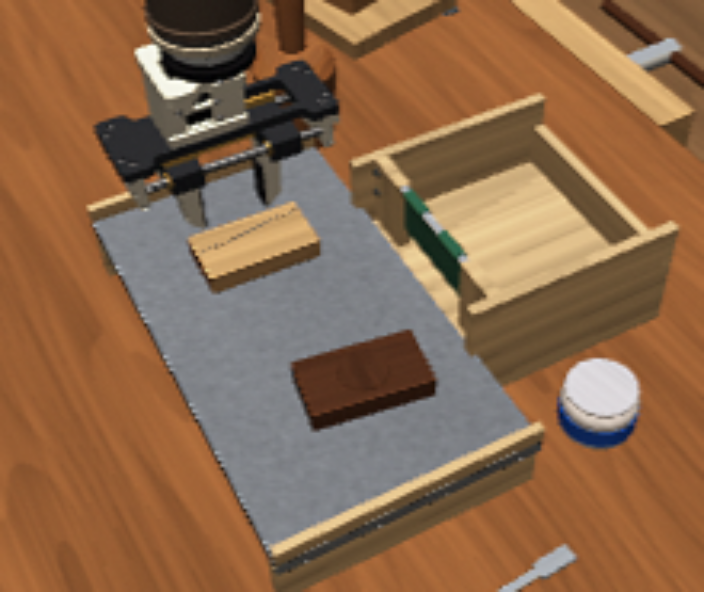

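Request:
send_rows:
  steps:
    - [0.6,0,0,-0.8,0]
    - [0.6,0,0,-1.6,0]
    - [0.6,0,0,-2.4,0]
    - [0.6,0,0,-3.2,0]
    - [0.6,0,0,-4,0]
    - [0.6,0,0,-4.8,0]
    - [0.6,0,0,-5.6,0]
    - [0.6,0,0,-6.4,0]
    - [0.6,0,0,-7.1,0]
    - [0.6,0,0,-7.7,0]
    - [0.6,0,0,-8.2,0]
    - [0.6,0,0,-8.6,0]
    - [0.6,0,0,-8.9,0]
    - [0.6,0,0,-9.1,0]
    - [0.6,0,0,-9.1,0]

```text
clock: 4.3
position: [0.5023, 0.1032, 0.0667]
ee_rot: [-1.571, 0.033, -0.033]
force: [0.7, 0.1, 0.2]
width: 0.599
```

Run:
```python
from h import *
import cv2
plan((-.13,.04,.067),0)
for n in("side","scene"):
  im=imaging.get_image(n); cv2.imwrite(f"pics/{n}3f.png",im)
  cv2.imwrite(f"pics/{n}3.png",cv2.resize(im[125:285,150:350] if n=="side" else im[105:285,145:375],None,fx=4 if n=="side" else 3.4,fy=3.75 if n=="side" else 3.2,interpolation=cv2.INTER_CUBIC))
```

```text
clock 4.3 tcp bin [-0.1297  0.047 ] [0.5023 0.1032 0.0667] w 0.5985154527635955 F [0.7  0.06 0.18]
[[ 0.999 -0.     0.042]
 [-0.042 -0.     0.999]
 [-0.    -1.    -0.   ]]
shift cm [-0.03 -0.03 -0.7 ]
roll -0.0029
```

View pics/side3.png

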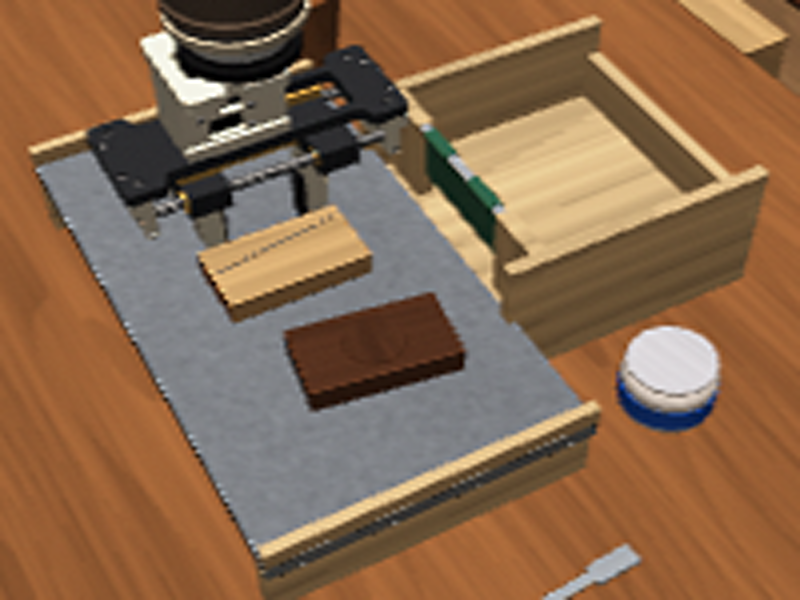

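View pics/scene3.png

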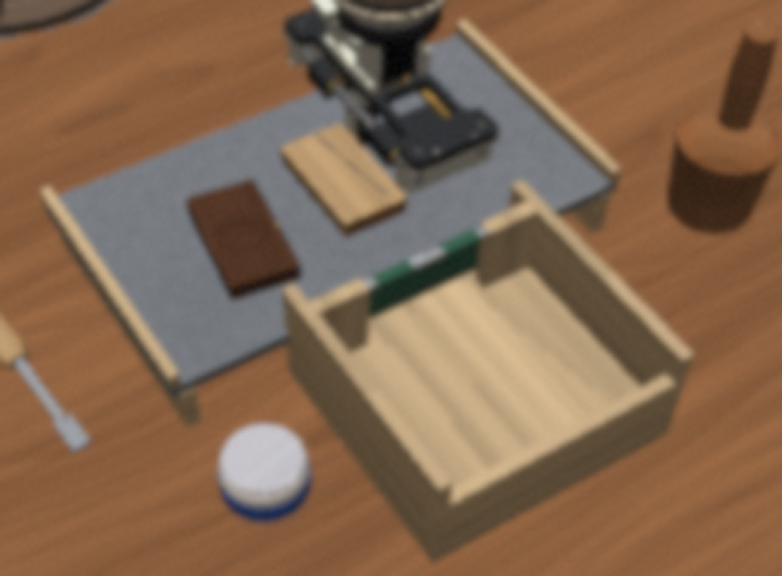

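Run:
```python
from h import *
for n,uv in [("side",si(197,255)),("side",si(338,207)),("side",si(373,255)),("side",si(234,308)),("scene",sc(282,150)),("scene",sc(340,125)),("scene",sc(405,203)),("scene",sc(347,223))]:
  print(n,w2b(ray(n,uv,.08)))
```

```text
side [-0.1819  0.032 ]
side [-0.0806  0.0296]
side [-0.0817 -0.0235]
side [-0.1804 -0.0241]
scene [-0.1745 -0.0221]
scene [-0.1754  0.0322]
scene [-0.0735  0.0287]
scene [-0.0787 -0.0202]
```

Request:
send_rows:
  steps:
    - [0.6,0,-0.5,1.5,0]
    - [0.6,0,-4,2,0]
    - [0.6,-1,-7,1,0]
    - [0.2,-4,-7,-1,-0.18]
    - [0.2,-7,-7,-3,-0.36]
    - [0.2,-8.3,-7,-4.3,-0.54]
    - [0.2,-8.3,-7,-4.3,-0.72]
    - [0.2,-8.3,-7,-4.3,-0.9]
    - [0.2,-8.3,-7,-4.3,-1.08]
    - [0.2,-8.3,-7,-4.3,-1.26]
    - [0.2,-8.3,-7,-4.3,-1.44]
    - [0.2,-8.3,-7,-4.3,-1.568]
    - [0.2,-8.3,-7,-4.3,-1.568]
    - [0.2,-8.3,-7,-4.3,-1.568]

```text
clock: 6.15
position: [0.4178, 0.0644, 0.1369]
ee_rot: [-1.231, -1.175, 1.174]
force: [-0.4, -1.8, -0.3]
width: 0.199
```

Run:
```python
from h import *
import cv2
plan((-.212,.004,.068),np.pi/2)
cv2.imwrite("pics/wrist4.png",imaging.get_image("wrist"))
cv2.imwrite("pics/side4.png",cv2.resize(imaging.get_image("side")[100:285,130:350],None,fx=3.2,fy=3.2))
```

```text
clock 6.15 tcp bin [-0.2127  0.0049] [0.4178 0.0644 0.1369] w 0.1988206388302773 F [-0.38 -1.82 -0.25]
[[ 0.047  0.    -0.999]
 [ 0.999  0.     0.047]
 [ 0.    -1.    -0.   ]]
shift cm [-0.09  6.89 -0.07]
roll -0.0079
```

View pics/side4.png

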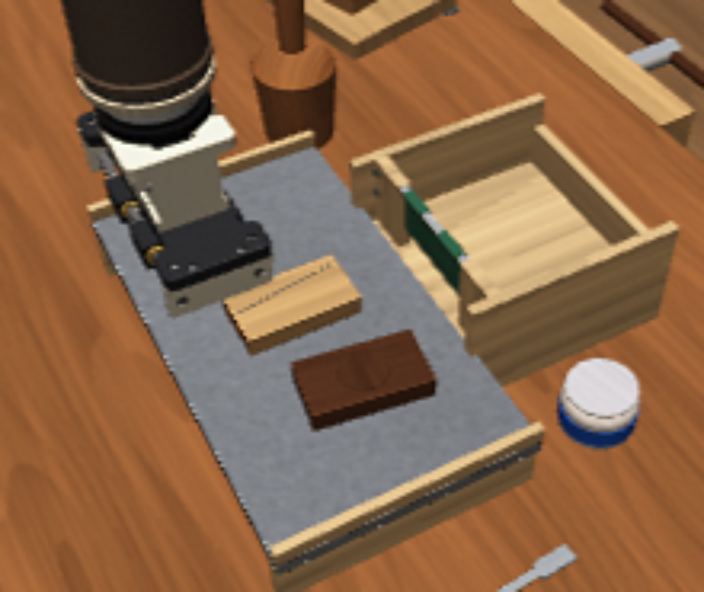

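Request:
send_rows:
  steps:
    - [0.2,-0.1,3,0,-0.008]
    - [0.2,-0.1,5.5,0,-0.008]
    - [0.2,-0.1,6.7,0,-0.008]
    - [0.2,-0.1,6.9,0,-0.008]
    - [0.2,-0.1,6.9,0,-0.008]
    - [0.2,-0.1,6.9,0,-0.008]

```text
clock: 7.0
position: [0.4182, 0.0631, 0.0684]
ee_rot: [-1.227, -1.183, 1.181]
force: [0.2, 0.6, 0.5]
width: 0.203
```

Run:
```python
from h import *
plan((-.095,.004,.068),np.pi/2)
```

```text
clock 7.0 tcp bin [-0.2123  0.0037] [0.4182 0.0631 0.0684] w 0.2029792459595136 F [0.24 0.6  0.54]
[[ 0.037  0.001 -0.999]
 [ 0.999  0.     0.037]
 [ 0.    -1.    -0.001]]
shift cm [ 1.000e-02  5.000e-02 -1.173e+01]
roll 0.0024
```

Request:
send_rows:
  steps:
    - [0.2,0,0,-0.8,0]
    - [0.2,0,0,-1.6,0]
    - [0.2,0,0,-2.2,0]
    - [0.2,0,0,-2.8,0]
    - [0.2,0,0,-3.5,0]
    - [0.2,0,0,-4.2,0]
    - [0.2,0,0,-4.9,0]
    - [0.2,0,0,-5.6,0]
    - [0.2,0,0,-6.3,0]
    - [0.2,0,0,-7,0]
    - [0.2,0,0,-7.7,0]
    - [0.2,0,0,-8.4,0]
    - [0.2,0,0,-9,0]
    - [0.2,0,0,-9.6,0]
    - [0.2,0,0,-10.2,0]
    - [0.2,0,0,-10.8,0]
    - [0.2,0,0,-11.2,0]
    - [0.2,0,0,-11.2,0]
    - [0.2,0,0,-11.2,0]

```text
clock: 9.38
position: [0.5296, 0.0588, 0.0677]
ee_rot: [-1.227, -1.182, 1.182]
force: [-0.6, -0.5, 0.1]
width: 0.202
```

Run:
```python
from h import *
import cv2
plan((-.022,.004,.068),np.pi/2)
cv2.imwrite("pics/side5.png",cv2.resize(imaging.get_image("side")[125:285,150:350],None,fx=4,fy=3.75))
cv2.imwrite("pics/scene5.png",cv2.resize(imaging.get_image("scene")[105:285,145:375],None,fx=3.4,fy=3.2))
```

```text
clock 9.375 tcp bin [-0.1007  0.0037] [0.5296 0.0588 0.0677] w 0.20206060701750322 F [-0.58 -0.46  0.13]
[[ 0.037  0.    -0.999]
 [ 0.999  0.     0.037]
 [ 0.    -1.    -0.   ]]
shift cm [ 0.01 -0.02 -7.87]
roll 0.0025
```

View pics/side5.png

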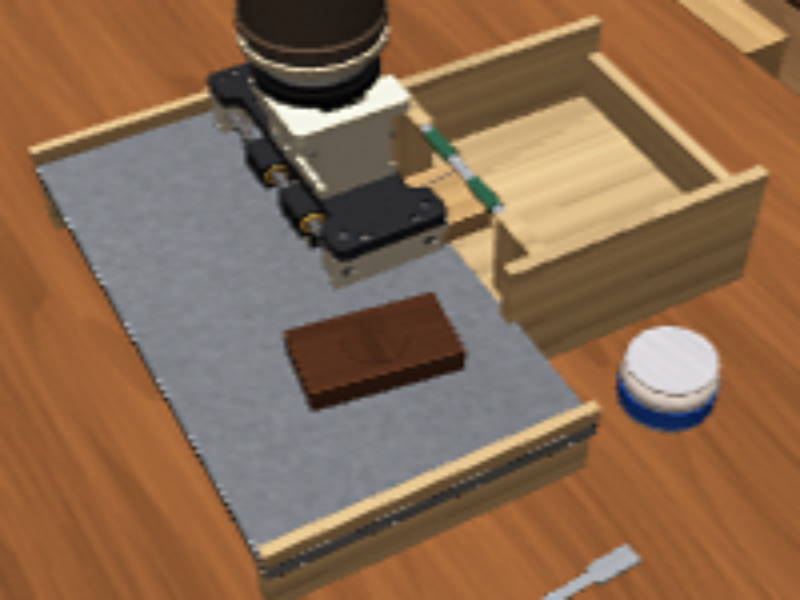

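View pics/scene5.png

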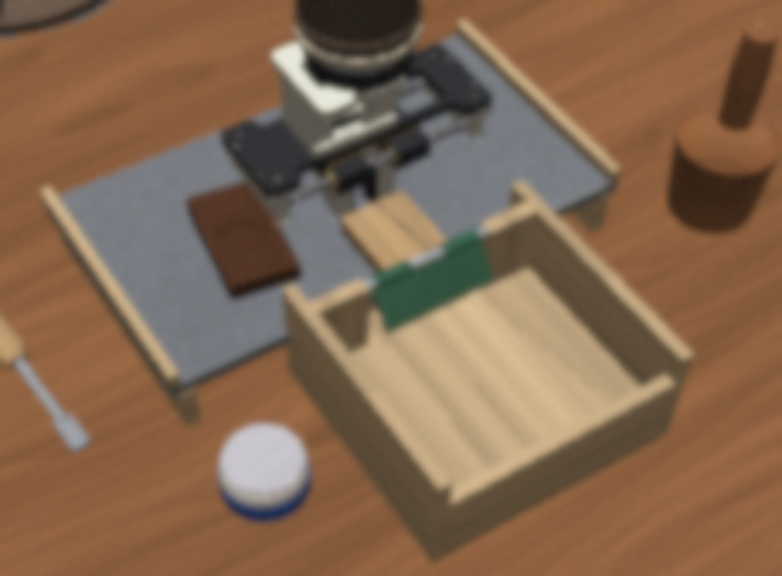

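Request:
send_rows:
  steps:
    - [0.2,0,0,-0.5,0]
    - [0.2,0,0,-1,0]
    - [0.2,0,0,-1.5,0]
    - [0.2,0,0,-2,0]
    - [0.2,0,0,-2.5,0]
    - [0.2,0,0,-3,0]
    - [0.2,0,0,-3.5,0]
    - [0.2,0,0,-4,0]
    - [0.2,0,0,-4.5,0]
    - [0.2,0,0,-5,0]
    - [0.2,0,0,-5.5,0]
    - [0.2,0,0,-6,0]
    - [0.2,0,0,-6.5,0]
    - [0.2,0,0,-6.5,0]
    - [0.2,0,0,-6.5,0]

```text
clock: 11.35
position: [0.5945, 0.0564, 0.0678]
ee_rot: [-1.227, -1.182, 1.182]
force: [0.1, -0.1, -0.2]
width: 0.205
```

Run:
```python
from h import *
import cv2
plan((-.022,.004,.068),np.pi/2)
cv2.imwrite("pics/side6.png",cv2.resize(imaging.get_image("side")[125:285,150:350],None,fx=4,fy=3.75))
cv2.imwrite("pics/scene6.png",cv2.resize(imaging.get_image("scene")[105:285,145:375],None,fx=3.4,fy=3.2))
```

```text
clock 11.35 tcp bin [-0.0357  0.0039] [0.5945 0.0564 0.0678] w 0.20463153862365052 F [ 0.11 -0.06 -0.21]
[[ 0.037  0.    -0.999]
 [ 0.999  0.     0.037]
 [ 0.    -1.    -0.   ]]
shift cm [ 0.01 -0.02 -1.37]
roll 0.0026
```

View pics/side6.png

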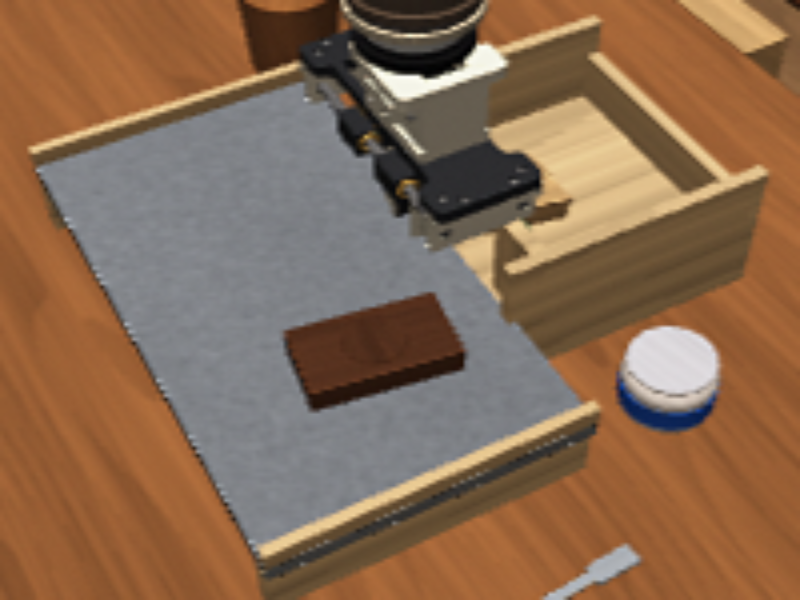

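View pics/scene6.png

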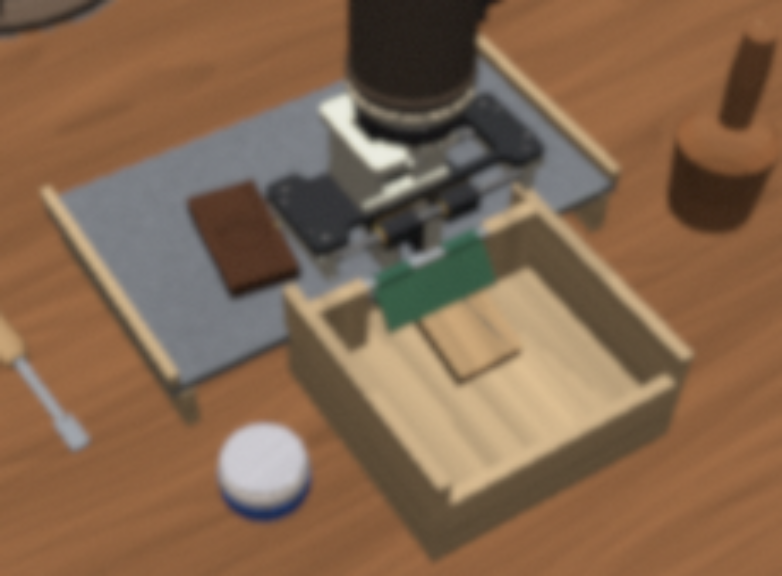

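Request:
send_rows:
  steps:
    - [0.2,0,0,-0.4,0]
    - [0.2,0,0,-0.8,0]
    - [0.2,0,0,-1.1,0]
    - [0.2,0,0,-1.4,0]
    - [0.2,0,0,-1.4,0]
    - [0.2,0,0,-1.4,0]

```text
clock: 12.2
position: [0.6084, 0.0559, 0.0677]
ee_rot: [-1.226, -1.182, 1.182]
force: [-0.5, 0.5, 0.2]
width: 0.201
```

Run:
```python
from h import *
import cv2
plan((-.022,.004,.068),np.pi/2)
cv2.imwrite("pics/scene7.png",cv2.resize(imaging.get_image("scene")[105:285,145:375],None,fx=3.4,fy=3.2))
```

```text
clock 12.2 tcp bin [-0.0219  0.0039] [0.6084 0.0559 0.0677] w 0.20095007878088011 F [-0.46  0.54  0.23]
[[ 0.037 -0.    -0.999]
 [ 0.999 -0.     0.037]
 [-0.    -1.     0.   ]]
shift cm [ 0.01 -0.03  0.01]
roll 0.0025
```

View pics/scene7.png

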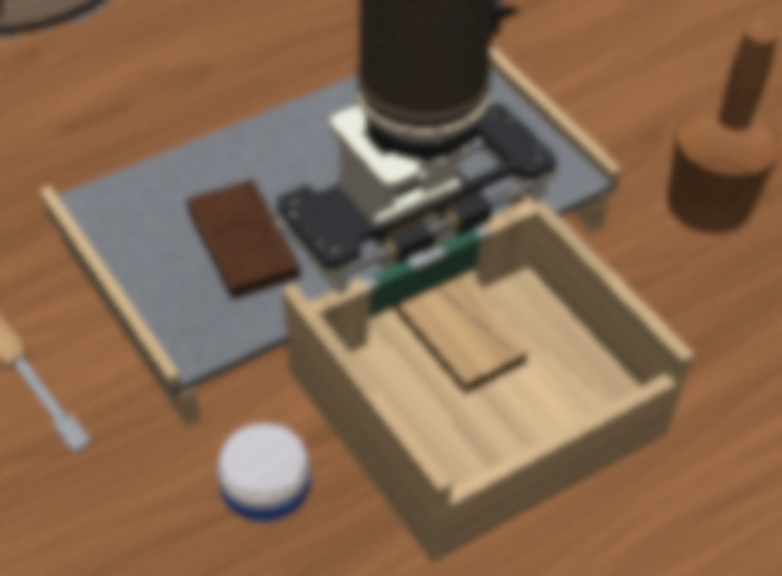

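Request:
send_rows:
  steps:
    - [0.2,0,0,1,0]
    - [0.2,0,0,3,0]
    - [0.2,0,0,6,0]
    - [0.2,0,-3,9,0]
    - [0.2,0,-8,12,0]
    - [0.2,0,-12,16,0]
    - [0.2,0,-15,18,0]
    - [0.2,0,-15,18,0]
    - [0.2,0,-15,18,0]

```text
clock: 13.38
position: [0.4284, 0.0625, 0.2173]
ee_rot: [-1.226, -1.182, 1.182]
force: [0.2, -0.7, -0.0]
width: 0.199
```

Run:
```python
from h import *
import cv2
plan((-.022,.004,.068),np.pi/2)
cv2.imwrite("pics/scene8.png",cv2.resize(imaging.get_image("scene")[105:285,145:375],None,fx=3.4,fy=3.2,interpolation=cv2.INTER_CUBIC))
cv2.imwrite("pics/side8.png",cv2.resize(imaging.get_image("side")[125:285,150:350],None,fx=4,fy=3.75,interpolation=cv2.INTER_CUBIC))
```

```text
clock 13.375 tcp bin [-0.202   0.0034] [0.4284 0.0625 0.2173] w 0.19921494670628626 F [ 0.21 -0.68 -0.01]
[[ 0.037  0.    -0.999]
 [ 0.999  0.     0.037]
 [ 0.    -1.    -0.   ]]
shift cm [ 1.000e-02  1.494e+01 -1.800e+01]
roll 0.0027
```

View pics/scene8.png

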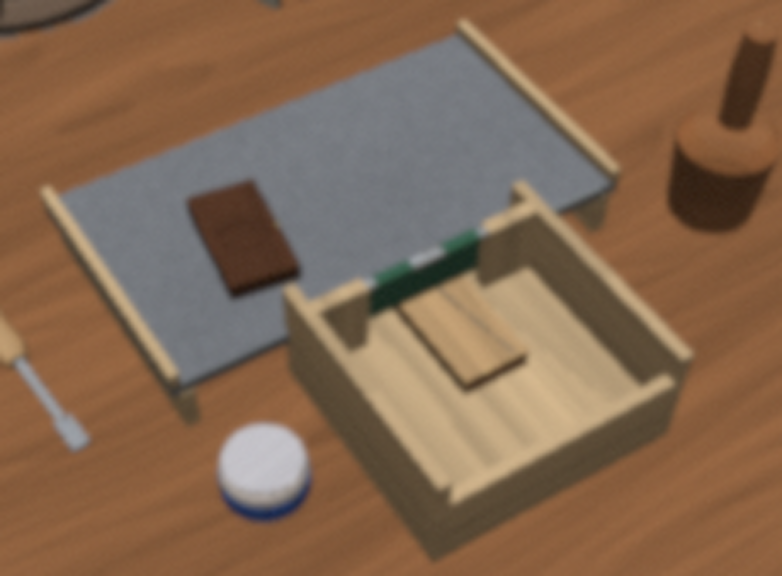

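View pics/side8.png

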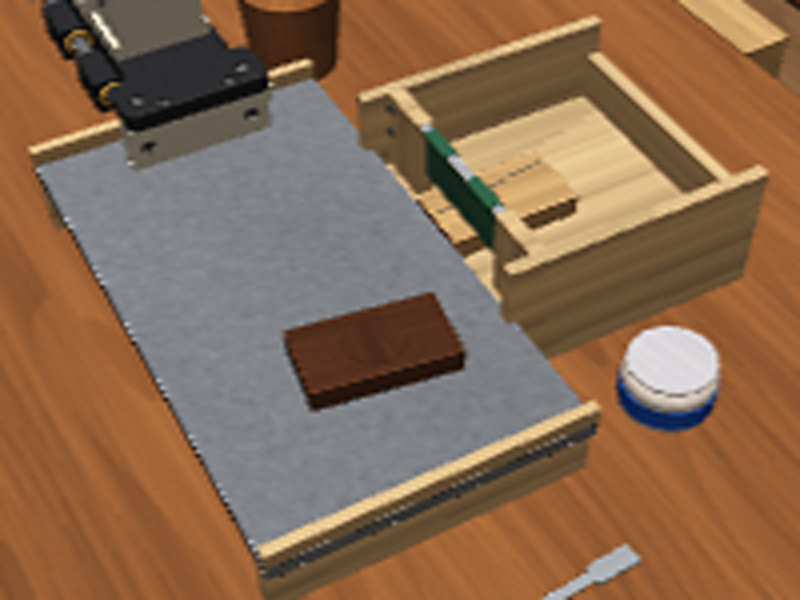

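Run:
```python
from h import *
import cv2
for n,uv in [("scene",sc(467,384)),("scene",sc(525,351)),("side",si(578,197)),("side",si(545,152)),("side",si(457,247))]:
  print(n,w2b(ray(n,uv,.058)))
for X in [(-.02,-.024,.058),(-.02,-.024,.038),(-.013,-.024,.058),(-.013,-.024,.038),(-.02,-.024,.08),(-.02,-.024,.06)]:
  p=proj("side",b2w(b,X))[0]; print(X,((p-[150,125])*[4,3.75]).round())
im=imaging.get_image("side")
cv2.imwrite("pics/side9.png",cv2.resize(im[155:200,245:305],None,fx=12,fy=12,interpolation=cv2.INTER_CUBIC))
```

```text
scene [ 0.0856 -0.021 ]
scene [0.0828 0.0317]
side [ 0.0799 -0.0222]
side [0.086  0.0307]
side [-0.0196 -0.0256]
(-0.02, -0.024, 0.058) [455. 246.]
(-0.02, -0.024, 0.038) [455. 265.]
(-0.013, -0.024, 0.058) [464. 242.]
(-0.013, -0.024, 0.038) [464. 261.]
(-0.02, -0.024, 0.08) [456. 225.]
(-0.02, -0.024, 0.06) [455. 244.]
```

View pics/side9.png

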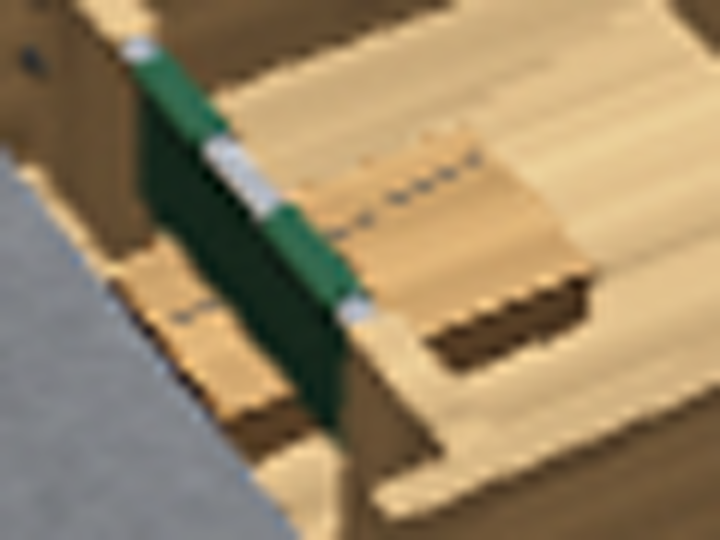

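Run:
```python
from cell import arm
print(arm.sign_off())
```

```text
the job is handed in; nothing more can be done
None
```

The offcut is lying flat on the floor of the offcut bin and the green flap hangs shut behind it. I handed the job in at about 13.5 s on the clock; no verdict was reported.

I pushed the offcut sideways about 77 mm with the spread fingertips until it lined up with the opening. I then turned the gripper a quarter turn and pushed the offcut straight through the flap until it dropped off the sill. After that I drew the gripper back and up, clear of everything.

**Milestone:** partway through the push, the pictures showed the flap propped wide open with the offcut still up on the board under it. The flap angle was judged by eye from the pictures.

**Final checks:**
- **Offcut position:** its front edge is at bin x ≈ 0.083 m and its rear edge at about -0.019 m, so its centre is at x ≈ 0.032 m and y ≈ 0.004 m. The side camera alone put one front corner at 0.080 m and the other at 0.086 m, which is within reading error.
- **Flatness:** the rear edge shows up where a block lying flat on the floor would be.
- **Other objects:** the blank, the mallet and the wax tin look unmoved in both views. For the gouge, only its blade was in the final crops, and that had not shifted.

No check failed.

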